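# Sort the honey-shop jars into their stock trays

## Task

Put the four loose glass things away in the grey two-bay trays on the packing table, one to a bay and each kind in its own tray: the loose bottle next to the bottle that is already in a tray, the loose squat jar next to the squat jar already in a tray, and the two tall jars into the empty tray. Set each one down gently, standing upright on the floor of its bay, and do not tip any of the glass over or bang it together; the two already in trays stay in their bays.

Things in the scene. Friction and masses are not known exactly. Their poses are not given: they have to be found in the camera images.
- jam_jar: squat round amber glass jar with a flat brass-coloured lid, a plain cylinder 64 mm in diameter and 62 mm tall, about 0.24 kg; grip it anywhere above 35 mm. Origin: centre of its underside; z up its axis. Stands upright on the table at the start. To be sorted.
- bottle: amber glass bottle with a cork: round body 54 mm in diameter up to 68 mm, a sloping shoulder up to 90 mm, then a straight neck and cork 26 mm in diameter up to 140 mm, about 0.26 kg; easily lifted by the neck, at 115 mm. Origin: centre of its underside; z up its axis. Stands upright on the table at the start. To be sorted.
- honey_jar_a: tall slim round amber glass jar with a flat brass-coloured lid, a plain cylinder 52 mm in diameter and 105 mm tall, about 0.29 kg. Origin: centre of its underside; z up its axis. Stands upright on the table at the start. To be sorted; the same as honey_jar_b, either may go in either bay.
- honey_jar_b: tall slim round amber glass jar with a flat brass-coloured lid, a plain cylinder 52 mm in diameter and 105 mm tall, about 0.29 kg. Origin: centre of its underside; z up its axis. Stands upright on the table at the start. To be sorted; the same as honey_jar_a.
- tray_jam: grey plastic tray lying flat and fixed on the table, the tray for squat jars; identical to the two other trays: 100 (its x) x 196 (its y) x 18 mm high, walls and floor 4 mm thick, a 4 mm divider across the middle makes two square bays of 92 x 92 mm whose centres lie at y = +48 and y = -48 mm. Origin: centre of its underside, on the table; z up. The bay at y = +48 mm already holds stock_jam; the bay at y = -48 mm is free.
- tray_bottle: grey plastic tray lying flat and fixed on the table, the tray for bottles; identical to the two other trays: 100 (its x) x 196 (its y) x 18 mm high, walls and floor 4 mm thick, a 4 mm divider across the middle makes two square bays of 92 x 92 mm whose centres lie at y = +48 and y = -48 mm. Origin: centre of its underside, on the table; z up. The bay at y = -48 mm already holds stock_bottle; the bay at y = +48 mm is free.
- tray_honey: grey plastic tray lying flat and fixed on the table, the tray for tall jars; identical to the two other trays: 100 (its x) x 196 (its y) x 18 mm high, walls and floor 4 mm thick, a 4 mm divider across the middle makes two square bays of 92 x 92 mm whose centres lie at y = +48 and y = -48 mm. Origin: centre of its underside, on the table; z up. Both bays are empty.
- stock_jam: squat jar just like jam_jar (64 mm in diameter, 62 mm tall), already standing loose in its bay of tray_jam; it stays there. Origin: centre of its underside; z up its axis.
- stock_bottle: bottle just like the loose one (54 mm in diameter, 140 mm tall), already standing loose in its bay of tray_bottle; it stays there. Origin: centre of its underside; z up its axis.

How it is judged:
By the outcome, as a careful person would: the job done as asked, in the order asked, and still so for the second after the job is handed in, with the robot touching nothing.
It also fails if it takes over 125 s, if anything falls off the work surface, if the arm or the gripper's body presses on something with over 40 N, if the wrist force passes 120 N, or if a joint passes its speed limit or range.

## Robot

A 6-joint arm with a two-finger parallel gripper is mounted at the origin on the work surface. World frame = base frame: x ahead of the robot, y to its left, z up, the work surface at z = 0. Lengths are in m, angles in rad, forces in N, time in s.
With the tool pointing down it reaches from about 0.375 to 0.9 m from the base axis. Payload 3.1 kg.
Tool frame: the origin (TCP) lies at the very end of the fingers, on their centre line; the grasp point (between the pads) lies 19 mm behind it; z points along the fingers, y is the direction in which the jaws open and shut (so a half turn about z gives the same grasp; the last joint's range is limited). The gripper opens to 85 mm and grips with 20 to 120 N. Pads are 22 mm wide; open, the fingers measure 114 mm over their backs; the gripper's body (76 mm by 85 mm) begins 54 mm behind the grasp point. The pads swing forward as they close: fully open they stand 13 mm farther back than shut.
Start: joints at [-1.379, 0.527, 1.433, -0, 1.181, -0.178], TCP at [0.226, -0.582, 0.199] pointing down, gripper open.
Joint ranges: [-3.08, 3.08], [-0.75, 2.2], [0.22, 2.44], [-1.43, 4.57], [0, 2.65], [-2.85, 2.85]. Speed limits (rad/s): [2.79, 2.79, 3.14, 3.14, 3.14, 3.14].

## Interface

Orientations are given as a unit quaternion [w, x, y, z].
In Python, from workcell import bot, eyes, close_job gives the robot as it stands. The module is installed in compiled form; this text tells all that it offers.
- The arm moves only by the tool step_arm, never from a script. Its arguments are lists of equal length, an entry for each row: "rotation": the turn, a rotation vector about the world's x, y, z in rad, a list of three; "delta_pos": the shift along the world's x, y, z in cm, a list of three; "gripper": the finger opening in cm, from 0 to 8.54. In form: {"rotation": [[ax, ay, az], ...], "delta_pos": [[dx, dy, dz], ...], "gripper": [gripper, ...]}. A call has 1 to 20 rows; each row shifts and turns the commanded pose from where the row before left it; what a row does not reach is not made up. A row lasts 1/12 s, in which the tool goes at most 41.7 mm and 7.16 degrees, less where a joint would pass 70% of its speed; a pose out of reach is approached as far as the arm can. A call is refused whole if a number of a shift passes 4.17 or a number of a turn 0.125, either way. A call with a gripper value outside its range is refused whole. The fingers move at their own pace and stop on an object; "grip_force" is the grip in N (left out, the last holds). Time passes only in rows, so rows that do not move let the fingers close. It gives the time, the measured TCP pose, the force and the opening at its end, in the units of the state.
- bot.read_state(): the state, without advancing time (a new reading comes with each control period).
- eyes.read_camera(name): name is "scene" or "top" or "wrist"; returns a dict with "color" (400x640x3 uint8, blue, green, red), "mtx" (3x3 intrinsics, pixels), "world_to_cam" (4x4, takes a point from world to camera coordinates). Camera axes: x right, y up, looking along -z (the intrinsics and any distortion apply to the point x, -y, -z); pixel columns grow to the right and rows downward; lengths in m; the calibration is good to about 2 mm. A picture is of the moment at which its call begins. There is no depth.
- close_job(): hands the job in, once; it reports no verdict.
The state is a dict: "clock": time; "q": joint angles; "qvel": joint speeds; "joint_efforts": joint torques, N m; "eef_pos": TCP position; "eef_rot": TCP orientation; "contact_force": force on the tool from outside, world axes, zero at the start; "moment": the same for the moment, N m; "grip_width": finger opening in m.
Only numpy, scipy, OpenCV 4.12 (cv2) and the standard library are available. Lean on these libraries where they do the work, as an engineer would, in place of code of your own. Each camera call takes 0.05 s, during which the arm holds its last target. There are 200 camera calls.

## Working session

There is one attempt and no reset: what is moved stays moved. The work goes in short steps, Python scripts to look and compute and a tool call to move; the robot and the scene stay as the last step left them, time stands still between calls to the robot, and variables do not carry over. Pictures are saved under pics/ and viewed, about 12 in all and at most 16, crops included, and the job is handed in when it is done.

Besides the shell and the picture viewer there is one more tool, called after "Request:" by a JSON object that holds its "api" and its "payload", one argument or row to a line. step_arm: Moves the arm, as the interface text tells. Its arguments: {"type":"object","properties":{"rotation":{"type":"array"},"delta_pos":{"type":"array"},"gripper":{"type":"array"},"grip_force":{"type":"number"}},"required":["rotation","delta_pos","gripper"]}

```bash
mkdir -p pics; cat > h.py <<'E'
import numpy as np, cv2
from workcell import bot, eyes
def snap(n,f):
    c=eyes.read_camera(n); cv2.imwrite(f'pics/{f}.png',c['color']); np.savez(f'pics/{f}.npz',K=c['mtx'],T=c['world_to_cam']); return c
def ray(f,u,v,z):
    d=np.load(f'pics/{f}.npz');K,T=d['K'],d['T']
    p=np.linalg.inv(K)@[u,v,1]; p=np.array([p[0],-p[1],-p[2]])
    R=T[:3,:3]; o=-R.T@T[:3,3]; w=R.T@p
    return o+w*(z-o[2])/w[2]
def proj(f,P):
    d=np.load(f'pics/{f}.npz');K,T=d['K'],d['T']
    q=T[:3,:3]@np.array(P)+T[:3,3]; q=K@[q[0],-q[1],-q[2]]; return q[:2]/q[2]
E
python3 - <<'E'
from h import *
s=bot.read_state(); print(s)
for n in('top','scene'):
    c=snap(n,n+'1'); T=c['world_to_cam']; print(c.keys(),c['mtx'],-T[:3,:3].T@T[:3,3])
E
```

```text
{'clock': 0.0, 'q': array([-1.37850366e+00,  5.28461260e-01,  1.43391975e+00,  6.51578112e-06,
        1.18137052e+00, -1.78496503e-01]), 'qvel': array([ 0.00114771,  0.00043151,  0.00023396, -0.0020121 ,  0.00035223,
        0.00072592]), 'joint_efforts': array([ 3.28299666e-05, -4.42343009e+01, -1.78025687e+01, -2.36768318e-05,
        8.56399827e-03,  7.78838199e-06]), 'eef_pos': array([ 0.22634834, -0.58173078,  0.19803114]), 'eef_rot': array([-1.07943253e-03,  9.82863248e-01,  1.84333042e-01, -4.43343190e-06]), 'contact_force': array([-0.66163551,  0.16292953, -0.40763735]), 'moment': array([0.01629484, 0.01998032, 0.02828118]), 'grip_width': 0.08583203779461458}
dict_keys(['color', 'mtx', 'world_to_cam']) [[404.55545151   0.         323.30007848]
 [  0.         404.55545151 199.93975931]
 [  0.           0.           1.        ]] [0.36576577 0.01077648 0.86943728]
dict_keys(['color', 'mtx', 'world_to_cam']) [[388.10841668   0.         320.11936145]
 [  0.         388.10841668 198.59411228]
 [  0.           0.           1.        ]] [ 0.85991253 -0.53697252  0.78262617]
```

View pics/top1.png

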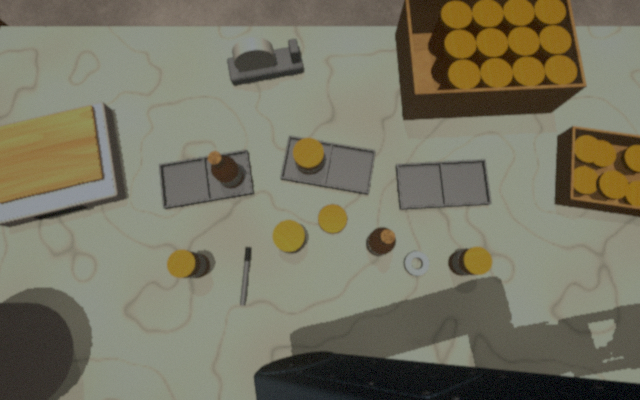

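View pics/scene1.png

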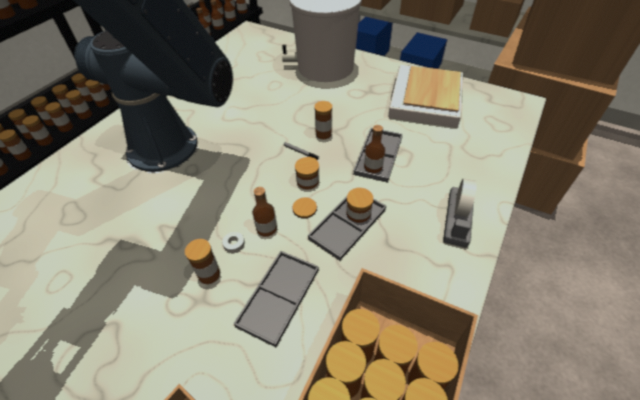

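Top view: up is +x, left is +y. The loose items are a tall jar (182,264), a squat jar (290,236), a bottle (382,241) and a tall jar (477,262). The disc at (333,219) is only a lid. The trays are at (207,180) for bottles, (328,165) for squat jars and (443,185), which is empty.

```bash
python3 - <<'E'
from h import *
im=cv2.imread('pics/top1.png')
a=cv2.resize(im[130:290,150:340],None,fx=3.5,fy=3.5,interpolation=cv2.INTER_CUBIC);b=cv2.resize(im[130:290,310:500],None,fx=3.5,fy=3.5,interpolation=cv2.INTER_CUBIC)
a=cv2.convertScaleAbs(a,alpha=1.4);b=cv2.convertScaleAbs(b,alpha=1.4)
for m,x0 in((a,150),(b,310)):
    for u in range(x0,x0+190,10): cv2.line(m,(int((u-x0)*3.5),0),(int((u-x0)*3.5),5 if u%50 else 14),(0,0,255),1)
    for v in range(130,290,10): cv2.line(m,(0,int((v-130)*3.5)),(5 if v%50 else 14,int((v-130)*3.5)),(0,0,255),1)
cv2.imwrite('pics/ca.png',a);cv2.imwrite('pics/cb.png',b)
E
```

```text
(no output)
```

View pics/ca.png

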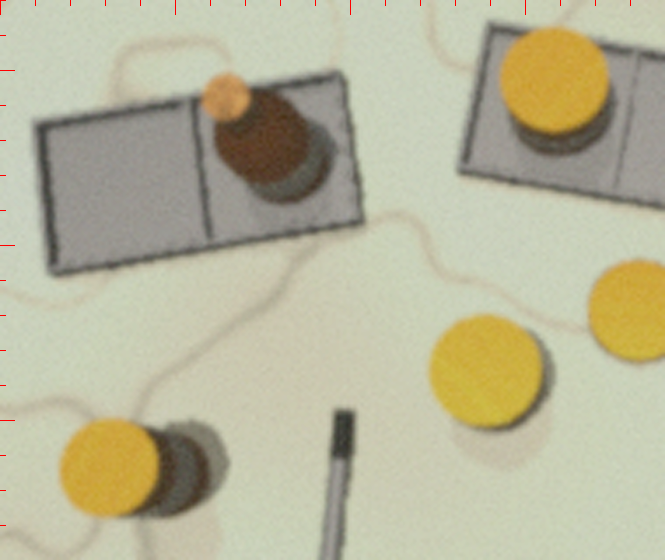

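View pics/cb.png

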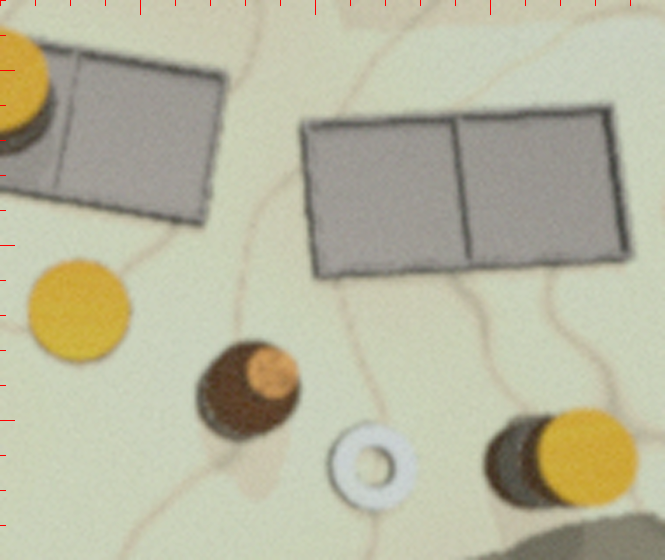

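```bash
python3 - <<'E'
from h import *
A=lambda x,y,z:ray('top1',x/3.5+150-.36,y/3.5+130-.36,z)[:2]
B=lambda x,y,z:ray('top1',x/3.5+310-.36,y/3.5+130-.36,z)[:2]
P=dict(stockb=A(226,98,.14),stockj=A(555,80,.062),jam=A(487,371,.062),TA=A(110,468,.105),bot=B(273,373,.14),TB=B(587,458,.105),lid=B(79,311,.006),ring=B(372,466,.01))
r=dict(jam=A(487+57,371,.062),TA=A(159,468,.105),bot=B(300,373,.14),TB=B(587+50,458,.105),stockj=A(555+54,80,.062))
for k,v in P.items(): print(k,v.round(4),np.linalg.norm(v).round(3),np.linalg.norm(r[k]-v).round(4) if k in r else '')
z=.018
T=dict(tb=[A(37,121,z),A(340,73,z),A(364,222,z),A(54,273,z)],tj=[A(489,23,z),B(226,73,z),B(205,225,z),A(460,172,z)],th=[B(302,122,z),B(610,107,z),B(630,258,z),B(317,277,z)])
for k,c in T.items():
    c=np.array(c);m=c.mean(0);L=(c[0]+c[3]-c[1]-c[2])/2;W=(c[0]+c[1]-c[2]-c[3])/2
    d=L/np.linalg.norm(L)
    print(k,m.round(4),'len',np.linalg.norm(L).round(4),'wid',np.linalg.norm(W).round(4),'ang',np.degrees(np.arctan2(-d[0],d[1])).round(1),np.degrees(np.arctan2(W[1],W[0])).round(1),'left(+y)',(m+.048*d).round(4),'right',(m-.048*d).round(4))
print(proj('scene1',[*P['TA'],.105]),proj('scene1',[*P['TB'],.105]),proj('scene1',[*P['bot'],.14]),proj('scene1',[*P['jam'],.062]))
E
```

```text
stockb [0.598  0.2184] 0.637 
stockj [0.6342 0.0447] 0.636 0.0322
jam [0.46   0.0821] 0.467 0.0326
TA [0.4027 0.2788] 0.49 0.0262
bot [ 0.45   -0.1035] 0.462 0.0139
TB [ 0.4087 -0.2753] 0.493 0.0267
lid [ 0.5037 -0.0061] 0.504 
ring [ 0.4091 -0.1816] 0.448 
tb [0.5893 0.2672] len 0.1913 wid 0.0983 ang 9.6 10.9 left(+y) [0.5813 0.3145] right [0.5973 0.2198]
tj [0.6212 0.0028] len 0.1911 wid 0.0991 ang -10.1 -9.1 left(+y) [0.6296 0.0501] right [ 0.6128 -0.0444]
th [ 0.5777 -0.2448] len 0.1929 wid 0.0976 ang 3.3 3.0 left(+y) [ 0.575  -0.1968] right [ 0.5804 -0.2927]
[322.27767146 105.88886592] [196.80601275 248.71437364] [258.15551752 190.34213982] [305.61614319 165.24931409]
```

Request:
{"api": "step_arm", "payload": {
  "rotation": [
    [0, 0, 0.06],
    [0, 0, 0.06],
    [0, 0, 0.06],
    [0, 0, 0.06],
    [0, 0, 0.06],
    [0, 0, 0.06],
    [0, 0, 0.06],
    [0, 0, 0.06],
    [0, 0, 0.06],
    [0, 0, 0.06],
    [0, 0, 0.06],
    [0, 0, 0.06],
    [0, 0, 0.06],
    [0, 0, 0.06],
    [0, 0, 0.06],
    [0, 0, 0.06],
    [0, 0, 0.06],
    [0, 0, 0.06],
    [0, 0, 0.06],
    [0, 0, 0.06]
  ],
  "delta_pos": [
    [1.12, 2.39, 0],
    [1.12, 2.39, 0],
    [1.12, 2.39, 0],
    [1.12, 2.39, 0],
    [1.12, 2.39, 0],
    [1.12, 2.39, 0],
    [1.12, 2.39, 0],
    [1.12, 2.39, 0],
    [1.12, 2.39, 0],
    [1.12, 2.39, 0],
    [1.12, 2.39, 0],
    [1.12, 2.39, 0],
    [1.12, 2.39, 0],
    [1.12, 2.39, 0],
    [1.12, 2.39, 0],
    [1.12, 2.39, 0],
    [1.12, 2.39, 0],
    [1.12, 2.39, 0],
    [1.12, 2.39, 0],
    [1.12, 2.39, 0]
  ],
  "gripper": [8.5, 8.5, 8.5, 8.5, 8.5, 8.5, 8.5, 8.5, 8.5, 8.5, 8.5, 8.5, 8.5, 8.5, 8.5, 8.5, 8.5, 8.5, 8.5, 8.5],
  "grip_force": 40
}}

```text
clock: 1.77
eef_pos: [0.4506, -0.1031, 0.1988]
eef_rot: [-0.0, 0.706, 0.708, -0.0]
contact_force: [-0.0, 0.6, 0.3]
grip_width: 0.0846
```

Request:
{"api": "step_arm", "payload": {
  "rotation": [
    [0, 0, 0],
    [0, 0, 0],
    [0, 0, 0]
  ],
  "delta_pos": [
    [0, 0, 0],
    [0, 0, 0],
    [0, 0, 0]
  ],
  "gripper": [8.5, 8.5, 8.5]
}}

```text
clock: 2.02
eef_pos: [0.4502, -0.1046, 0.1988]
eef_rot: [-0.0, 0.707, 0.707, -0.0]
contact_force: [-0.6, -0.0, -0.2]
grip_width: 0.0848
```

```bash
python3 - <<'E'
from h import *
s=bot.read_state(); print(s['eef_pos'],s['eef_rot'],s['q'])
snap('wrist','w1')
p=s['eef_pos']
print('cork expected',proj('w1',[.450,-.1035,.14]),'tcp at cork height',proj('w1',[p[0],p[1],.14]))
E
```

```text
[ 0.45022407 -0.10463852  0.19881987] [-1.50907606e-04  7.07086393e-01  7.07127090e-01 -2.97589731e-04] [-4.70527320e-01  3.10105644e-01  1.82659373e+00 -5.59551671e-04
  1.00536464e+00 -4.70284965e-01]
cork expected [321.86185321 200.6611542 ] tcp at cork height [322.14285162 202.03606809]
```

View pics/w1.png

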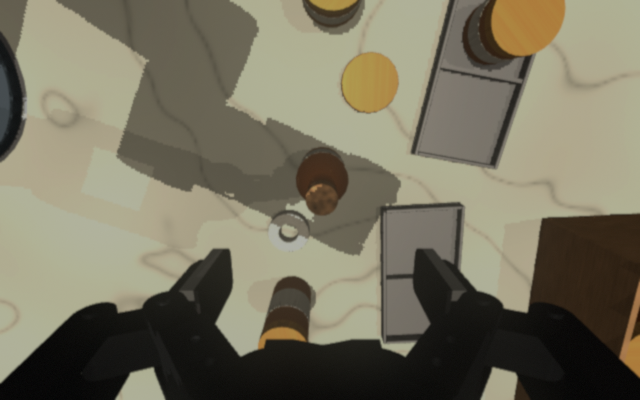

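Cork top shows at (321,199), against (322,201) predicted. That agrees, so I descend and grip the neck.

Request:
{"api": "step_arm", "payload": {
  "rotation": [
    [0, 0, 0],
    [0, 0, 0],
    [0, 0, 0],
    [0, 0, 0],
    [0, 0, 0],
    [0, 0, 0],
    [0, 0, 0],
    [0, 0, 0],
    [0, 0, 0],
    [0, 0, 0],
    [0, 0, 0],
    [0, 0, 0],
    [0, 0, 0],
    [0, 0, 0],
    [0, 0, 0],
    [0, 0, 0],
    [0, 0, 0],
    [0, 0, 0],
    [0, 0, 0],
    [0, 0, 0]
  ],
  "delta_pos": [
    [0, 0.05, -1.3],
    [0, 0.05, -1.3],
    [0, 0, -1.3],
    [0, 0, -1.3],
    [0, 0, -1.3],
    [0, 0, -1.3],
    [0, 0, -1.3],
    [0, 0, -0.9],
    [0, 0, 0],
    [0, 0, 0],
    [0, 0, 0],
    [0, 0, 0],
    [0, 0, 0],
    [0, 0, 0],
    [0, 0, 0],
    [0, 0, 0],
    [0, 0, 0],
    [0, 0, 0],
    [0, 0, 0],
    [0, 0, 0]
  ],
  "gripper": [8.5, 8.5, 8.5, 8.5, 8.5, 8.5, 8.5, 8.5, 8.5, 6, 5, 4, 3.5, 3, 2.5, 2, 1.5, 1.5, 1.5, 1.5],
  "grip_force": 40
}}

```text
clock: 3.73
eef_pos: [0.4506, -0.1036, 0.0997]
eef_rot: [0.0, 0.707, 0.707, -0.0]
contact_force: [-2.2, -0.1, 6.1]
grip_width: 0.0235
```

```bash
python3 - <<'E'
from h import *
s=bot.read_state(); print(s['eef_pos'],s['contact_force'],s['grip_width'])
E
```

```text
[ 0.45060594 -0.10359327  0.0996703 ] [-2.24358193 -0.0815838   6.10850376] 0.023487032041853508
```

Request:
{"api": "step_arm", "payload": {
  "rotation": [
    [0, 0, 0],
    [0, 0, 0],
    [0, 0, 0],
    [0, 0, 0],
    [0, 0, 0],
    [0, 0, 0],
    [0, 0, 0],
    [0, 0, 0],
    [0, 0, 0],
    [0, 0, 0],
    [0, 0, 0],
    [0, 0, 0],
    [0, 0, 0],
    [0, 0, 0],
    [0, 0, 0]
  ],
  "delta_pos": [
    [0, 0, 0.3],
    [0, 0, 0.7],
    [0, 0, 1.2],
    [0, 0, 1.4],
    [0, 0, 1.4],
    [0, 0, 1.4],
    [0, 0, 1.4],
    [0, 0, 1.4],
    [0, 0, 1.4],
    [0, 0, 1.4],
    [0, 0, 1.4],
    [0, 0, 1.4],
    [0, 0, 1.2],
    [0, 0, 0.7],
    [0, 0, 0.3]
  ],
  "gripper": [1.5, 1.5, 1.5, 1.5, 1.5, 1.5, 1.5, 1.5, 1.5, 1.5, 1.5, 1.5, 1.5, 1.5, 1.5]
}}

```text
clock: 4.98
eef_pos: [0.4508, -0.1035, 0.2702]
eef_rot: [0.001, 0.707, 0.707, 0.0]
contact_force: [-0.3, -0.2, -1.7]
grip_width: 0.0238
```

```bash
python3 - <<'E'
from h import *
s=bot.read_state(); print(s['eef_pos'],s['contact_force'],s['grip_width'])
snap('scene','s2')
E
```

```text
[ 0.45081072 -0.10354349  0.27016537] [-0.32841738 -0.20434465 -1.732719  ] 0.023753901336688487
```

View pics/s2.png

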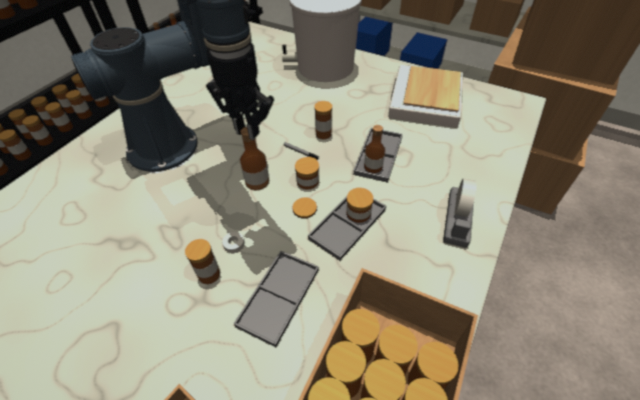

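Request:
{"api": "step_arm", "payload": {
  "rotation": [
    [0, 0, 0],
    [0, 0, 0],
    [0, 0, 0],
    [0, 0, 0],
    [0, 0, 0],
    [0, 0, 0],
    [0, 0, 0],
    [0, 0, 0],
    [0, 0, 0],
    [0, 0, 0],
    [0, 0, 0],
    [0, 0, 0],
    [0, 0, 0],
    [0, 0, 0],
    [0, 0, 0],
    [0, 0, 0],
    [0, 0, 0],
    [0, 0, 0],
    [0, 0, 0],
    [0, 0, 0]
  ],
  "delta_pos": [
    [0.25, 0.8, 0],
    [0.5, 1.6, 0],
    [0.75, 2.4, 0],
    [0.75, 2.4, 0],
    [0.75, 2.4, 0],
    [0.75, 2.4, 0],
    [0.75, 2.4, 0],
    [0.75, 2.4, 0],
    [0.75, 2.4, 0],
    [0.75, 2.4, 0],
    [0.75, 2.4, 0],
    [0.75, 2.4, 0],
    [0.75, 2.4, 0],
    [0.75, 2.4, 0],
    [0.75, 2.4, 0],
    [0.75, 2.4, 0],
    [0.75, 2.4, 0],
    [0.55, 1.8, 0],
    [0.3, 1.0, 0],
    [0.2, 0.6, 0]
  ],
  "gripper": [1.5, 1.5, 1.5, 1.5, 1.5, 1.5, 1.5, 1.5, 1.5, 1.5, 1.5, 1.5, 1.5, 1.5, 1.5, 1.5, 1.5, 1.5, 1.5, 1.5]
}}

```text
clock: 6.7
eef_pos: [0.5802, 0.3161, 0.2673]
eef_rot: [-0.001, 0.706, 0.708, -0.001]
contact_force: [0.7, -0.3, -2.3]
grip_width: 0.0235
```

Request:
{"api": "step_arm", "payload": {
  "rotation": [
    [0, 0, 0],
    [0, 0, 0],
    [0, 0, 0]
  ],
  "delta_pos": [
    [0, 0, 0],
    [0, 0, 0],
    [0, 0, 0]
  ],
  "gripper": [1.5, 1.5, 1.5]
}}

```text
clock: 6.95
eef_pos: [0.5806, 0.3134, 0.2688]
eef_rot: [-0.0, 0.707, 0.707, -0.001]
contact_force: [-0.1, -0.3, -1.7]
grip_width: 0.024
```

```bash
python3 - <<'E'
from h import *
s=bot.read_state(); print(s['eef_pos'],s['contact_force'],s['grip_width'])
snap('wrist','w2')
E
```

```text
[0.58057707 0.31337902 0.26875543] [-0.14673562 -0.25167912 -1.66474857] 0.023998479407102653
```

View pics/w2.png

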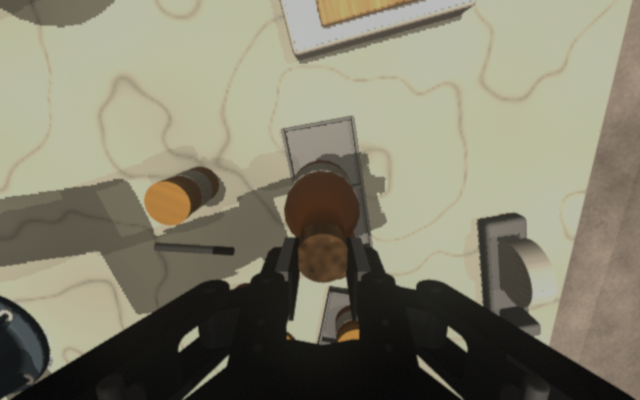

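Request:
{"api": "step_arm", "payload": {
  "rotation": [
    [0, 0, 0],
    [0, 0, 0],
    [0, 0, 0],
    [0, 0, 0],
    [0, 0, 0],
    [0, 0, 0],
    [0, 0, 0],
    [0, 0, 0],
    [0, 0, 0],
    [0, 0, 0],
    [0, 0, 0],
    [0, 0, 0],
    [0, 0, 0],
    [0, 0, 0],
    [0, 0, 0],
    [0, 0, 0],
    [0, 0, 0],
    [0, 0, 0],
    [0, 0, 0],
    [0, 0, 0]
  ],
  "delta_pos": [
    [0, 0.05, -0.5],
    [0, 0.05, -1.0],
    [0, 0, -1.2],
    [0, 0, -1.2],
    [0, 0, -1.2],
    [0, 0, -1.2],
    [0, 0, -1.2],
    [0, 0, -1.2],
    [0, 0, -1.2],
    [0, 0, -1.2],
    [0, 0, -1.2],
    [0, 0, -1.0],
    [0, 0, -0.9],
    [0, 0, -0.7],
    [0, 0, -0.5],
    [0, 0, -0.3],
    [0, 0, -0.2],
    [0, 0, 0],
    [0, 0, 0],
    [0, 0, 0]
  ],
  "gripper": [1.5, 1.5, 1.5, 1.5, 1.5, 1.5, 1.5, 1.5, 1.5, 1.5, 1.5, 1.5, 1.5, 1.5, 1.5, 1.5, 1.5, 1.5, 1.5, 1.5]
}}

```text
clock: 8.67
eef_pos: [0.5814, 0.3157, 0.1106]
eef_rot: [0.0, 0.707, 0.707, 0.001]
contact_force: [0.5, -0.4, -2.2]
grip_width: 0.0238
```

Request:
{"api": "step_arm", "payload": {
  "rotation": [
    [0, 0, 0],
    [0, 0, 0],
    [0, 0, 0],
    [0, 0, 0],
    [0, 0, 0]
  ],
  "delta_pos": [
    [0, 0, -0.1],
    [0, 0, -0.1],
    [0, 0, -0.1],
    [0, 0, 0],
    [0, 0, 0]
  ],
  "gripper": [1.5, 1.5, 1.5, 1.5, 1.5]
}}

```text
clock: 9.08
eef_pos: [0.5809, 0.3154, 0.1069]
eef_rot: [-0.0, 0.707, 0.707, -0.0]
contact_force: [0.6, 0.4, -1.9]
grip_width: 0.0237
```

Request:
{"api": "step_arm", "payload": {
  "rotation": [
    [0, 0, 0],
    [0, 0, 0],
    [0, 0, 0],
    [0, 0, 0],
    [0, 0, 0]
  ],
  "delta_pos": [
    [0, 0, -0.1],
    [0, 0, -0.1],
    [0, 0, -0.1],
    [0, 0, 0],
    [0, 0, 0]
  ],
  "gripper": [1.5, 1.5, 1.5, 1.5, 1.5]
}}

```text
clock: 9.5
eef_pos: [0.581, 0.3155, 0.1039]
eef_rot: [-0.0, 0.707, 0.707, -0.0]
contact_force: [0.5, -0.0, -1.4]
grip_width: 0.0235
```

Request:
{"api": "step_arm", "payload": {
  "rotation": [
    [0, 0, 0],
    [0, 0, 0],
    [0, 0, 0],
    [0, 0, 0]
  ],
  "delta_pos": [
    [0, 0, -0.1],
    [0, 0, 0],
    [0, 0, 0],
    [0, 0, 0]
  ],
  "gripper": [1.5, 1.5, 1.5, 1.5]
}}

```text
clock: 9.83
eef_pos: [0.5812, 0.3157, 0.1038]
eef_rot: [0.0, 0.707, 0.707, 0.0]
contact_force: [-1.8, -0.1, 5.0]
grip_width: 0.0233
```

Contact with the bay floor at the predicted height (5 N). I release and rise.

Request:
{"api": "step_arm", "payload": {
  "rotation": [
    [0, 0, 0],
    [0, 0, 0],
    [0, 0, 0],
    [0, 0, 0],
    [0, 0, 0],
    [0, 0, 0],
    [0, 0, 0],
    [0, 0, 0],
    [0, 0, 0],
    [0, 0, 0],
    [0, 0, 0],
    [0, 0, 0],
    [0, 0, 0],
    [0, 0, 0],
    [0, 0, 0],
    [0, 0, 0],
    [0, 0, 0],
    [0, 0, 0]
  ],
  "delta_pos": [
    [0, 0, 0],
    [0, 0, 0],
    [0, 0, 0],
    [0, 0, 0],
    [0, 0, 0],
    [0, 0, 0],
    [0, 0, 0],
    [0, 0, 0],
    [0, 0, 0],
    [0, 0, 0],
    [0, 0, 0.5],
    [0, 0, 1.0],
    [0, 0, 1.5],
    [0, 0, 1.5],
    [0, 0, 1.5],
    [0, 0, 1.5],
    [0, 0, 1.0],
    [0, 0, 0.5]
  ],
  "gripper": [2.7, 3, 4, 5, 6, 7, 8, 8, 8, 8, 8, 8, 8, 8, 8, 8, 8, 8]
}}

```text
clock: 11.33
eef_pos: [0.5821, 0.3159, 0.1958]
eef_rot: [0.001, 0.707, 0.707, 0.002]
contact_force: [-0.0, 0.7, -0.0]
grip_width: 0.0799
```

```bash
python3 - <<'E'
from h import *
s=bot.read_state(); print(s['eef_pos'],s['contact_force'],s['grip_width'])
snap('scene','s3')
E
```

```text
[0.58212566 0.31593859 0.19577799] [-0.02550537  0.7174268  -0.02398721] 0.07988220450152533
```

View pics/s3.png

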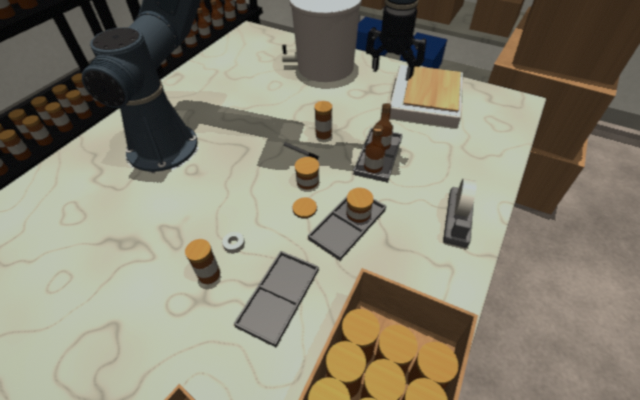

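Bottle stands in its bay at (383,125), next to the undisturbed stock bottle. Next is the squat jar.

Request:
{"api": "step_arm", "payload": {
  "rotation": [
    [0, 0, 0],
    [0, 0, 0],
    [0, 0, 0],
    [0, 0, 0],
    [0, 0, 0],
    [0, 0, 0],
    [0, 0, 0],
    [0, 0, 0],
    [0, 0, 0],
    [0, 0, 0],
    [0, 0, 0],
    [0, 0, 0],
    [0, 0, 0],
    [0, 0, 0],
    [0, 0, 0],
    [0, 0, 0],
    [0, 0, 0],
    [0, 0, 0]
  ],
  "delta_pos": [
    [-0.87, -1.67, 0],
    [-0.87, -1.67, 0],
    [-0.87, -1.67, 0],
    [-0.87, -1.67, 0],
    [-0.87, -1.67, 0],
    [-0.87, -1.67, 0],
    [-0.87, -1.67, 0],
    [-0.87, -1.67, 0],
    [-0.87, -1.67, 0],
    [-0.87, -1.67, 0],
    [-0.87, -1.67, 0],
    [-0.87, -1.67, 0],
    [-0.87, -1.67, 0],
    [-0.87, -1.67, 0],
    [0, 0, -1],
    [0, 0, -2],
    [0, 0, -1],
    [0, 0, 0]
  ],
  "gripper": [8.5, 8.5, 8.5, 8.5, 8.5, 8.5, 8.5, 8.5, 8.5, 8.5, 8.5, 8.5, 8.5, 8.5, 8.5, 8.5, 8.5, 8.5]
}}

```text
clock: 12.88
eef_pos: [0.457, 0.0816, 0.1509]
eef_rot: [-0.002, 0.707, 0.707, -0.002]
contact_force: [-0.0, 0.9, -1.0]
grip_width: 0.0853
```

```bash
python3 - <<'E'
from h import *
s=bot.read_state(); print(s['eef_pos'],s['contact_force'],s['grip_width'])
snap('wrist','w3')
p=s['eef_pos']
print('lid expected',proj('w3',[.460,.0821,.062]),'edges',proj('w3',[.492,.0821,.062]),proj('w3',[.428,.0821,.062]),proj('w3',[.46,.1141,.062]),proj('w3',[.46,.0501,.062]),'tcp',proj('w3',[p[0],p[1],.062]))
E
```

```text
[0.45697173 0.08157504 0.15092448] [-0.03439543  0.88641933 -0.98296522] 0.08531879919910026
lid expected [326.1325669  191.98302991] edges [362.14305219 192.04845082] [290.17000508 191.91769606] [326.26779411 155.98466627] [326.00572936 225.74800881] tcp [322.72689547 192.54816095]
```

View pics/w3.png

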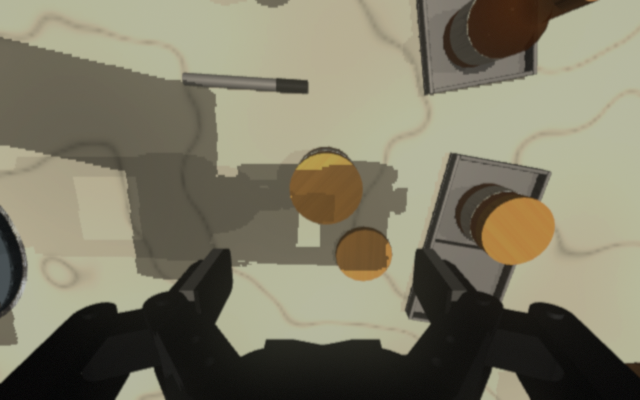

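Lid edges at columns 290–362 and rows 153–224 match the prediction.

Request:
{"api": "step_arm", "payload": {
  "rotation": [
    [0, 0, 0],
    [0, 0, 0],
    [0, 0, 0],
    [0, 0, 0],
    [0, 0, 0],
    [0, 0, 0],
    [0, 0, 0],
    [0, 0, 0],
    [0, 0, 0],
    [0, 0, 0],
    [0, 0, 0],
    [0, 0, 0],
    [0, 0, 0],
    [0, 0, 0],
    [0, 0, 0],
    [0, 0, 0],
    [0, 0, 0],
    [0, 0, 0],
    [0, 0, 0],
    [0, 0, 0]
  ],
  "delta_pos": [
    [0.2, 0.05, -0.5],
    [0.1, 0, -1.2],
    [0, 0, -1.4],
    [0, 0, -1.4],
    [0, 0, -1.4],
    [0, 0, -1.4],
    [0, 0, -1.4],
    [0, 0, -1.3],
    [0, 0, -1.2],
    [0, 0, -0.8],
    [0, 0, -0.4],
    [0, 0, 0],
    [0, 0, 0],
    [0, 0, 0],
    [0, 0, 0],
    [0, 0, 0],
    [0, 0, 0],
    [0, 0, 0],
    [0, 0, 0],
    [0, 0, 0]
  ],
  "gripper": [8.5, 8.5, 8.5, 8.5, 8.5, 8.5, 8.5, 8.5, 8.5, 8.5, 8.5, 8.5, 8, 7.5, 7, 6.5, 6, 5.5, 5.5, 5.5]
}}

```text
clock: 14.6
eef_pos: [0.4622, 0.0822, 0.0291]
eef_rot: [0.0, 0.707, 0.707, 0.0]
contact_force: [0.8, 0.2, 0.4]
grip_width: 0.0553
```

Request:
{"api": "step_arm", "payload": {
  "rotation": [
    [0, 0, 0],
    [0, 0, 0]
  ],
  "delta_pos": [
    [0, 0, 0],
    [0, 0, 0]
  ],
  "gripper": [5, 5]
}}

```text
clock: 14.77
eef_pos: [0.4622, 0.0822, 0.029]
eef_rot: [-0.0, 0.707, 0.707, -0.0]
contact_force: [0.3, 0.1, -0.5]
grip_width: 0.0498
```

The opening (50 mm) is below the jar's 64 mm, so the jar is not gripped. I look before doing anything else.

```bash
python3 - <<'E'
from h import *
s=bot.read_state(); print(s['eef_pos'],s['contact_force'],s['grip_width'])
a=snap('scene','s4')['color'];b=snap('wrist','w4')['color']
a=cv2.resize(a[90:250,200:440],(640,427),interpolation=cv2.INTER_CUBIC)
cv2.imwrite('pics/m4.png',np.hstack([a[:,:400],cv2.resize(b[:,120:520],(400,427))]))
E
```

```text
[0.46215563 0.08221761 0.02898428] [ 0.34673804  0.14837392 -0.53876469] 0.049756364076809105
```

View pics/m4.png

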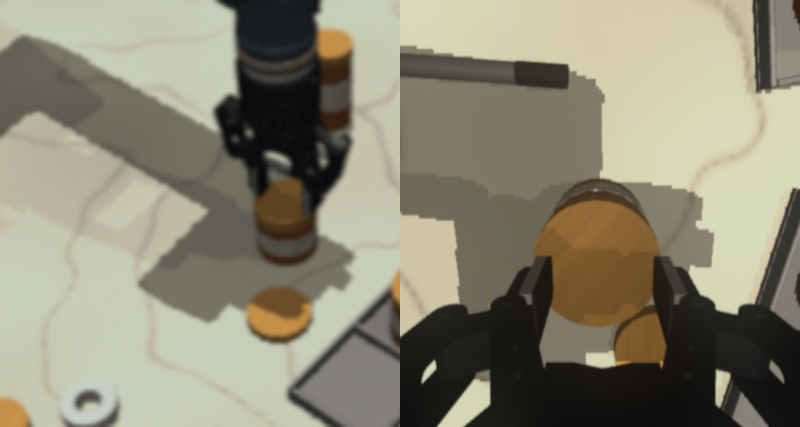

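```bash
python3 - <<'E'
from h import *
f=lambda p:(p-[120,0])*[1,427/400]+[400,0]
for z in(.029,.045,.055):
  for x in(.4372,.4872): print('tip',z,x,f(proj('w4',[x,.0822,z])))
print('lid c/edges', [f(proj('w4',[.46+a,.0821+b,.062])).round() for a,b in((0,0),(.032,0),(-.032,0),(0,.032),(0,-.032))])
for n,(u,v) in dict(c=(596,263)).items():
  print(ray('w4',u-400+120,v*400/427,.062))
g=lambda p:(p-[200,90])*(640/240)
print('scene tips',g(proj('s4',[.4372,.0822,.029])),g(proj('s4',[.4872,.0822,.029])),'lid',g(proj('s4',[.46,.0821,.062])))
E
```

```text
tip 0.029 0.4372 [561.12210474 244.70058118]
tip 0.029 0.4872 [642.90874614 244.78547357]
tip 0.045 0.4372 [557.42740268 255.88793807]
tip 0.045 0.4872 [646.51308123 255.98074449]
tip 0.055 0.4372 [554.76355157 263.95393434]
tip 0.055 0.4872 [649.11178952 264.05248106]
lid c/edges [array([598., 270.]), array([661., 270.]), array([535., 270.]), array([597., 205.]), array([598., 329.])]
[0.45921466 0.08594439 0.062     ]
scene tips [263.95317028 216.33256923] [306.48714383 232.98572757] lid [281.69521373 200.65115489]
```

```bash
python3 - <<'E'
from h import *
a=cv2.imread('pics/s4.png')[110:195,270:350];b=cv2.imread('pics/w4.png')[150:330,230:410]
cv2.imwrite('pics/m5.png',np.hstack([cv2.resize(a,(400,425),interpolation=cv2.INTER_CUBIC),cv2.resize(b,(400,425),interpolation=cv2.INTER_CUBIC)]))
E
```

```text
(no output)
```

View pics/m5.png

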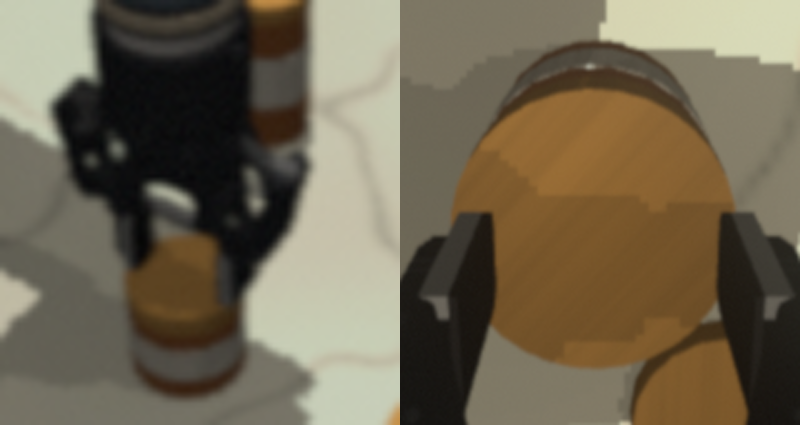

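The finger tips in the wrist image (103 px apart at 50 mm) sit at about z = 0.07, just above the lid, and the contact force is zero. The real tips are therefore about 30 mm behind the stated TCP. I open, go lower in small steps while watching the force, and close again.

Request:
{"api": "step_arm", "payload": {
  "rotation": [
    [0, 0, 0],
    [0, 0, 0],
    [0, 0, 0],
    [0, 0, 0],
    [0, 0, 0],
    [0, 0, 0],
    [0, 0, 0],
    [0, 0, 0],
    [0, 0, 0],
    [0, 0, 0],
    [0, 0, 0],
    [0, 0, 0],
    [0, 0, 0],
    [0, 0, 0]
  ],
  "delta_pos": [
    [0, 0, 0],
    [0, 0, 0],
    [0, 0, 0],
    [0, 0, 0],
    [0, 0, 0],
    [0, 0, 0],
    [0, 0, 0],
    [-0.2, 0.2, 0],
    [0, 0.1, -0.4],
    [0, 0, -0.5],
    [0, 0, -0.5],
    [0, 0, -0.4],
    [0, 0, 0],
    [0, 0, 0]
  ],
  "gripper": [6, 7, 8, 8.5, 8.5, 8.5, 8.5, 8.5, 8.5, 8.5, 8.5, 8.5, 8.5, 8.5]
}}

```text
clock: 16.03
eef_pos: [0.4598, 0.0852, 0.0105]
eef_rot: [-0.0, 0.707, 0.707, -0.0]
contact_force: [0.5, 1.3, 1.4]
grip_width: 0.0848
```

Request:
{"api": "step_arm", "payload": {
  "rotation": [
    [0, 0, 0],
    [0, 0, 0],
    [0, 0, 0],
    [0, 0, 0],
    [0, 0, 0],
    [0, 0, 0],
    [0, 0, 0],
    [0, 0, 0]
  ],
  "delta_pos": [
    [0, 0, 0],
    [0, 0, 0],
    [0, 0, 0],
    [0, 0, 0],
    [0, 0, 0],
    [0, 0, 0],
    [0, 0, 0],
    [0, 0, 0]
  ],
  "gripper": [8, 7.5, 7, 6.6, 6.4, 6.2, 6, 6],
  "grip_force": 25
}}

```text
clock: 16.7
eef_pos: [0.4598, 0.0852, 0.0114]
eef_rot: [-0.0, 0.707, 0.707, -0.0]
contact_force: [-1.0, -1.0, 5.7]
grip_width: 0.063
```

```bash
python3 - <<'E'
from h import *
s=bot.read_state(); print(s['eef_pos'],s['contact_force'],s['grip_width'])
b=snap('wrist','w6')['color'][120:340,200:440]
cv2.imwrite('pics/w6c.png',cv2.resize(b,(600,550),interpolation=cv2.INTER_CUBIC))
E
```

```text
[0.45975191 0.08522812 0.01137103] [-0.98295663 -0.98634299  5.65146137] 0.06299146305111658
```

View pics/w6c.png

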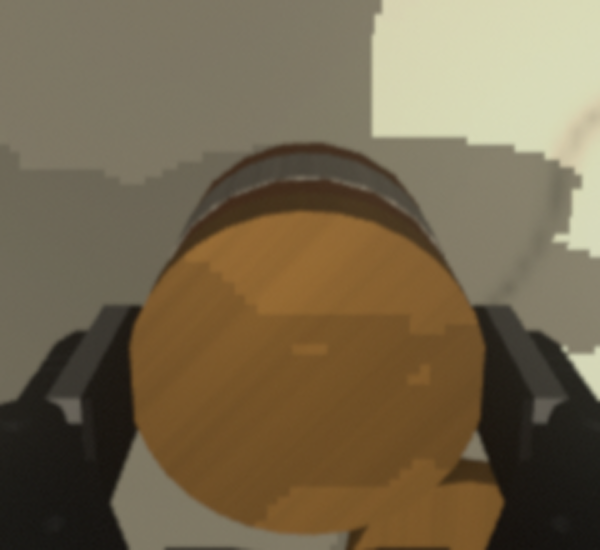

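The pads now stop on the jar at 63 mm, but the grip is shallow. I reopen, go 8 mm deeper and grip.

Request:
{"api": "step_arm", "payload": {
  "rotation": [
    [0, 0, 0],
    [0, 0, 0],
    [0, 0, 0],
    [0, 0, 0],
    [0, 0, 0],
    [0, 0, 0],
    [0, 0, 0],
    [0, 0, 0],
    [0, 0, 0],
    [0, 0, 0],
    [0, 0, 0],
    [0, 0, 0],
    [0, 0, 0],
    [0, 0, 0],
    [0, 0, 0],
    [0, 0, 0],
    [0, 0, 0],
    [0, 0, 0],
    [0, 0, 0]
  ],
  "delta_pos": [
    [0, 0, 0],
    [0, 0, 0],
    [0, 0, 0],
    [0, 0, 0],
    [0, 0, 0],
    [0, 0, -0.2],
    [0, 0, -0.3],
    [0, 0, -0.2],
    [0, 0, -0.1],
    [0, 0, 0],
    [0, 0, 0],
    [0, 0, 0],
    [0, 0, 0],
    [0, 0, 0],
    [0, 0, 0],
    [0, 0, 0],
    [0, 0, 0],
    [0, 0, 0],
    [0, 0, 0]
  ],
  "gripper": [6.5, 7, 7.5, 8, 8.5, 8.5, 8.5, 8.5, 8.5, 8.5, 8, 7.5, 7, 6.6, 6.4, 6.2, 6, 5.5, 5.5],
  "grip_force": 30
}}

```text
clock: 18.33
eef_pos: [0.46, 0.0852, 0.0034]
eef_rot: [-0.0, 0.707, 0.707, -0.0]
contact_force: [-0.7, 0.2, 4.5]
grip_width: 0.0631
```

Request:
{"api": "step_arm", "payload": {
  "rotation": [
    [0, 0, 0],
    [0, 0, 0],
    [0, 0, 0]
  ],
  "delta_pos": [
    [0, 0, 0],
    [0, 0, 0],
    [0, 0, 0]
  ],
  "gripper": [5.3, 5.3, 5.3],
  "grip_force": 50
}}

```text
clock: 18.58
eef_pos: [0.46, 0.0852, 0.0035]
eef_rot: [-0.0, 0.707, 0.707, -0.0]
contact_force: [-0.6, -0.6, 6.5]
grip_width: 0.0624
```

Request:
{"api": "step_arm", "payload": {
  "rotation": [
    [0, 0, 0],
    [0, 0, 0],
    [0, 0, 0],
    [0, 0, 0],
    [0, 0, 0],
    [0, 0, 0],
    [0, 0, 0],
    [0, 0, 0],
    [0, 0, 0],
    [0, 0, 0],
    [0, 0, 0]
  ],
  "delta_pos": [
    [0, 0, 0.2],
    [0, 0, 0.4],
    [0, 0, 0.7],
    [0, 0, 1.0],
    [0, 0, 1.2],
    [0, 0, 1.2],
    [0, 0, 1.2],
    [0, 0, 1.0],
    [0, 0, 0.7],
    [0, 0, 0.4],
    [0, 0, 0]
  ],
  "gripper": [5.3, 5.3, 5.3, 5.3, 5.3, 5.3, 5.3, 5.3, 5.3, 5.3, 5.3]
}}

```text
clock: 19.5
eef_pos: [0.4607, 0.0852, 0.0838]
eef_rot: [0.001, 0.707, 0.707, 0.001]
contact_force: [0.8, -0.3, -3.8]
grip_width: 0.0623
```

Request:
{"api": "step_arm", "payload": {
  "rotation": [
    [0, 0, 0],
    [0, 0, 0],
    [0, 0, 0],
    [0, 0, 0],
    [0, 0, 0],
    [0, 0, 0],
    [0, 0, 0],
    [0, 0, 0],
    [0, 0, 0],
    [0, 0, 0],
    [0, 0, 0],
    [0, 0, 0],
    [0, 0, 0],
    [0, 0, 0],
    [0, 0, 0],
    [0, 0, 0],
    [0, 0, 0],
    [0, 0, 0],
    [0, 0, 0]
  ],
  "delta_pos": [
    [0.4, -0.3, 0],
    [0.7, -0.6, 0],
    [1.0, -0.9, 0],
    [1.1, -0.9, 0],
    [1.1, -0.9, 0],
    [1.1, -0.9, 0],
    [1.1, -0.9, 0],
    [1.1, -0.9, 0],
    [1.1, -0.9, 0],
    [1.1, -0.9, 0],
    [1.1, -0.9, 0],
    [1.1, -1.0, 0],
    [1.1, -1.0, 0],
    [1.0, -0.9, 0],
    [0.7, -0.6, 0],
    [0.5, -0.4, 0],
    [0, 0, 0],
    [0, 0, 0],
    [0, 0, 0]
  ],
  "gripper": [5.3, 5.3, 5.3, 5.3, 5.3, 5.3, 5.3, 5.3, 5.3, 5.3, 5.3, 5.3, 5.3, 5.3, 5.3, 5.3, 5.3, 5.3, 5.3]
}}

```text
clock: 21.08
eef_pos: [0.6122, -0.0433, 0.0827]
eef_rot: [-0.001, 0.707, 0.707, -0.0]
contact_force: [0.0, 0.2, -2.2]
grip_width: 0.0625
```

```bash
python3 - <<'E'
from h import *
s=bot.read_state(); print(s['eef_pos'],s['contact_force'],s['grip_width'])
a=snap('scene','s7')['color'][130:290,240:420]
cv2.imwrite('pics/s7c.png',cv2.resize(a,(630,560),interpolation=cv2.INTER_CUBIC))
E
```

```text
[ 0.61222196 -0.04328351  0.08267218] [ 0.04359788  0.245608   -2.23169303] 0.0625213069016561
```

View pics/s7c.png

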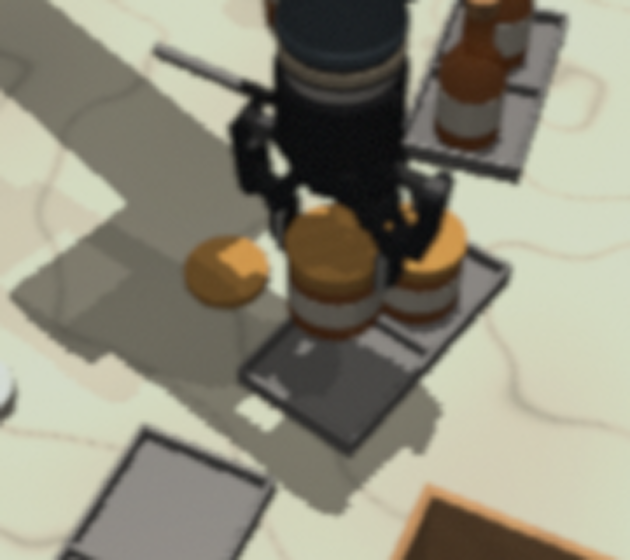

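The jar hangs upright over the free bay, and the stock jar is undisturbed. Lowering.

Request:
{"api": "step_arm", "payload": {
  "rotation": [
    [0, 0, 0],
    [0, 0, 0],
    [0, 0, 0],
    [0, 0, 0],
    [0, 0, 0],
    [0, 0, 0],
    [0, 0, 0],
    [0, 0, 0],
    [0, 0, 0],
    [0, 0, 0],
    [0, 0, 0],
    [0, 0, 0]
  ],
  "delta_pos": [
    [0, -0.1, -0.4],
    [0, 0, -0.8],
    [0, 0, -1.0],
    [0, 0, -1.0],
    [0, 0, -1.0],
    [0, 0, -0.9],
    [0, 0, -0.8],
    [0, 0, -0.6],
    [0, 0, -0.3],
    [0, 0, -0.2],
    [0, 0, 0],
    [0, 0, 0]
  ],
  "gripper": [5.3, 5.3, 5.3, 5.3, 5.3, 5.3, 5.3, 5.3, 5.3, 5.3, 5.3, 5.3]
}}

```text
clock: 22.13
eef_pos: [0.6135, -0.0449, 0.0133]
eef_rot: [0.0, 0.707, 0.707, 0.0]
contact_force: [0.2, -0.8, -2.6]
grip_width: 0.0626
```

Request:
{"api": "step_arm", "payload": {
  "rotation": [
    [0, 0, 0],
    [0, 0, 0],
    [0, 0, 0],
    [0, 0, 0]
  ],
  "delta_pos": [
    [0, 0, -0.1],
    [0, 0, -0.1],
    [0, 0, 0],
    [0, 0, 0]
  ],
  "gripper": [5.3, 5.3, 5.3, 5.3]
}}

```text
clock: 22.47
eef_pos: [0.6133, -0.0448, 0.0112]
eef_rot: [0.0, 0.707, 0.707, 0.0]
contact_force: [-0.1, 0.3, -3.2]
grip_width: 0.0623
```

Request:
{"api": "step_arm", "payload": {
  "rotation": [
    [0, 0, 0],
    [0, 0, 0],
    [0, 0, 0],
    [0, 0, 0]
  ],
  "delta_pos": [
    [0, 0, -0.1],
    [0, 0, 0],
    [0, 0, 0],
    [0, 0, 0]
  ],
  "gripper": [5.3, 5.3, 5.3, 5.3]
}}

```text
clock: 22.8
eef_pos: [0.6132, -0.0448, 0.01]
eef_rot: [-0.0, 0.707, 0.707, -0.0]
contact_force: [-0.4, 0.7, -3.4]
grip_width: 0.0625
```

Request:
{"api": "step_arm", "payload": {
  "rotation": [
    [0, 0, 0],
    [0, 0, 0],
    [0, 0, 0],
    [0, 0, 0]
  ],
  "delta_pos": [
    [0, 0, -0.1],
    [0, 0, -0.1],
    [0, 0, 0],
    [0, 0, 0]
  ],
  "gripper": [5.3, 5.3, 5.3, 5.3]
}}

```text
clock: 23.13
eef_pos: [0.6131, -0.0447, 0.0079]
eef_rot: [-0.0, 0.707, 0.707, -0.0]
contact_force: [-0.1, 0.2, -2.8]
grip_width: 0.0624
```

Request:
{"api": "step_arm", "payload": {
  "rotation": [
    [0, 0, 0],
    [0, 0, 0],
    [0, 0, 0],
    [0, 0, 0]
  ],
  "delta_pos": [
    [0, 0, -0.1],
    [0, 0, 0],
    [0, 0, 0],
    [0, 0, 0]
  ],
  "gripper": [5.3, 5.3, 5.3, 5.3]
}}

```text
clock: 23.47
eef_pos: [0.6132, -0.0448, 0.0076]
eef_rot: [0.0, 0.707, 0.707, 0.0]
contact_force: [-0.9, 0.7, 4.2]
grip_width: 0.0624
```

Contact. I release, rise and go to the tall jar on the right.

Request:
{"api": "step_arm", "payload": {
  "rotation": [
    [0, 0, 0],
    [0, 0, 0],
    [0, 0, 0],
    [0, 0, 0],
    [0, 0, 0],
    [0, 0, 0],
    [0, 0, 0],
    [0, 0, 0],
    [0, 0, 0],
    [0, 0, 0],
    [0, 0, 0],
    [0, 0, 0],
    [0, 0, 0],
    [0, 0, 0],
    [0, 0, 0],
    [0, 0, 0],
    [0, 0, 0],
    [0, 0, 0]
  ],
  "delta_pos": [
    [0, 0, 0],
    [0, 0, 0],
    [0, 0, 0],
    [0, 0, 0],
    [0, 0, 0],
    [0, 0, 0],
    [0, 0, 0.4],
    [0, 0, 1.0],
    [0, 0, 1.5],
    [0, 0, 1.8],
    [0, 0, 1.8],
    [0, 0, 1.8],
    [0, 0, 1.8],
    [0, 0, 1.8],
    [0, 0, 1.6],
    [0, 0, 1.2],
    [0, 0, 0.6],
    [0, 0, 0]
  ],
  "gripper": [6.4, 6.7, 7.2, 7.7, 8.2, 8.2, 8.2, 8.2, 8.2, 8.2, 8.2, 8.2, 8.2, 8.2, 8.2, 8.2, 8.2, 8.2]
}}

```text
clock: 24.97
eef_pos: [0.6144, -0.045, 0.1624]
eef_rot: [0.002, 0.707, 0.707, 0.001]
contact_force: [0.3, -0.2, -0.7]
grip_width: 0.0818
```

Request:
{"api": "step_arm", "payload": {
  "rotation": [
    [0, 0, 0],
    [0, 0, 0],
    [0, 0, 0],
    [0, 0, 0],
    [0, 0, 0],
    [0, 0, 0],
    [0, 0, 0],
    [0, 0, 0],
    [0, 0, 0],
    [0, 0, 0],
    [0, 0, 0],
    [0, 0, 0],
    [0, 0, 0],
    [0, 0, 0],
    [0, 0, 0],
    [0, 0, 0],
    [0, 0, 0],
    [0, 0, 0]
  ],
  "delta_pos": [
    [-1.36, -1.54, 0],
    [-1.36, -1.54, 0],
    [-1.36, -1.54, 0],
    [-1.36, -1.54, 0],
    [-1.36, -1.54, 0],
    [-1.36, -1.54, 0],
    [-1.36, -1.54, 0],
    [-1.36, -1.54, 0],
    [-1.36, -1.54, 0],
    [-1.36, -1.54, 0],
    [-1.36, -1.54, 0],
    [-1.36, -1.54, 0],
    [-1.36, -1.54, 0],
    [-1.36, -1.54, 0],
    [-1.36, -1.54, 0],
    [0, 0, 0],
    [0, 0, 0],
    [0, 0, 0]
  ],
  "gripper": [8.2, 8.2, 8.2, 8.2, 8.2, 8.2, 8.2, 8.2, 8.2, 8.2, 8.2, 8.2, 8.2, 8.2, 8.2, 8.2, 8.2, 8.2]
}}

```text
clock: 26.47
eef_pos: [0.4091, -0.2752, 0.1596]
eef_rot: [-0.001, 0.707, 0.707, 0.0]
contact_force: [-0.9, 0.5, -0.4]
grip_width: 0.0818
```

```bash
python3 - <<'E'
from h import *
s=bot.read_state(); print(s['eef_pos'],s['contact_force'],s['grip_width'])
a=snap('scene','s8')['color'][80:300,170:440]; b=snap('wrist','w8')['color'][60:330,170:470]
print('lid exp',[(proj('w8',[.4087+i,-.2753+j,.105])).round() for i,j in((0,0),(.026,0),(-.026,0),(0,.026),(0,-.026))])
cv2.imwrite('pics/m8.png',np.hstack([cv2.resize(a,(400,326),interpolation=cv2.INTER_CUBIC),cv2.resize(b,(400,360),interpolation=cv2.INTER_CUBIC)[:326]]))
E
```

```text
[ 0.40914366 -0.27518826  0.15963898] [-0.89050522  0.48945287 -0.3818878 ] 0.08178021313587948
lid exp [array([321., 204.]), array([354., 204.]), array([288., 204.]), array([321., 171.]), array([321., 235.])]
```

View pics/m8.png

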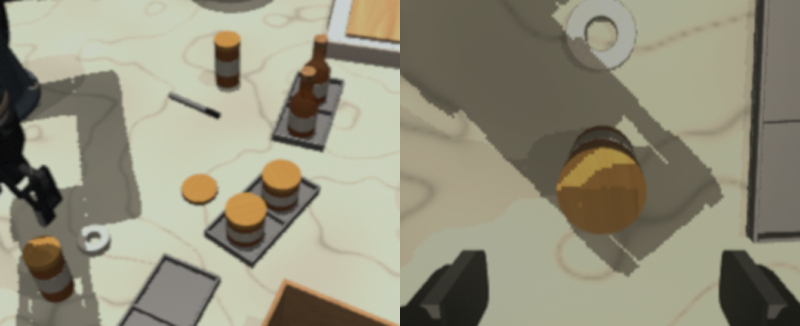

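The squat jar stands upright in its bay. The tall jar's lid edges (288–354, 171–235) match the prediction exactly.

Request:
{"api": "step_arm", "payload": {
  "rotation": [
    [0, 0, 0],
    [0, 0, 0],
    [0, 0, 0],
    [0, 0, 0],
    [0, 0, 0],
    [0, 0, 0],
    [0, 0, 0],
    [0, 0, 0],
    [0, 0, 0],
    [0, 0, 0],
    [0, 0, 0],
    [0, 0, 0],
    [0, 0, 0],
    [0, 0, 0]
  ],
  "delta_pos": [
    [0, 0, -0.5],
    [0, 0, -1.0],
    [0, 0, -1.2],
    [0, 0, -1.2],
    [0, 0, -1.2],
    [0, 0, -1.2],
    [0, 0, -1.2],
    [0, 0, -1.2],
    [0, 0, -1.2],
    [0, 0, -1.2],
    [0, 0, -1.0],
    [0, 0, -0.7],
    [0, 0, -0.2],
    [0, 0, 0]
  ],
  "gripper": [8.4, 8.4, 8.4, 8.4, 8.4, 8.4, 8.4, 8.4, 8.4, 8.4, 8.4, 8.4, 8.4, 8.4]
}}

```text
clock: 27.73
eef_pos: [0.4091, -0.2754, 0.0294]
eef_rot: [-0.001, 0.707, 0.707, 0.0]
contact_force: [-0.0, -0.1, 0.6]
grip_width: 0.0842
```

Request:
{"api": "step_arm", "payload": {
  "rotation": [
    [0, 0, 0],
    [0, 0, 0],
    [0, 0, 0],
    [0, 0, 0],
    [0, 0, 0],
    [0, 0, 0],
    [0, 0, 0],
    [0, 0, 0],
    [0, 0, 0],
    [0, 0, 0],
    [0, 0, 0],
    [0, 0, 0]
  ],
  "delta_pos": [
    [0, 0, 0],
    [0, 0, 0],
    [0, 0, 0],
    [0, 0, 0],
    [0, 0, 0],
    [0, 0, 0],
    [0, 0, 0],
    [0, 0, 0],
    [0, 0, 0],
    [0, 0, 0],
    [0, 0, 0],
    [0, 0, 0]
  ],
  "gripper": [7.6, 7, 6.4, 5.9, 5.6, 5.4, 5.2, 5.0, 4.6, 4.2, 4.2, 4.2],
  "grip_force": 50
}}

```text
clock: 28.73
eef_pos: [0.4086, -0.2757, 0.0304]
eef_rot: [-0.0, 0.707, 0.707, -0.0]
contact_force: [-3.4, -0.4, 5.2]
grip_width: 0.0505
```

Request:
{"api": "step_arm", "payload": {
  "rotation": [
    [0, 0, 0],
    [0, 0, 0],
    [0, 0, 0],
    [0, 0, 0],
    [0, 0, 0],
    [0, 0, 0],
    [0, 0, 0],
    [0, 0, 0],
    [0, 0, 0]
  ],
  "delta_pos": [
    [0, 0, 0.2],
    [0, 0, 0.5],
    [0, 0, 0.9],
    [0, 0, 1.1],
    [0, 0, 1.1],
    [0, 0, 1.0],
    [0, 0, 0.8],
    [0, 0, 0.4],
    [0, 0, 0]
  ],
  "gripper": [4.2, 4.2, 4.2, 4.2, 4.2, 4.2, 4.2, 4.2, 4.2]
}}

```text
clock: 29.48
eef_pos: [0.4097, -0.2762, 0.0911]
eef_rot: [0.001, 0.707, 0.707, -0.0]
contact_force: [-0.2, 0.4, -3.2]
grip_width: 0.0511
```

Request:
{"api": "step_arm", "payload": {
  "rotation": [
    [0, 0, 0],
    [0, 0, 0],
    [0, 0, 0],
    [0, 0, 0],
    [0, 0, 0],
    [0, 0, 0],
    [0, 0, 0],
    [0, 0, 0],
    [0, 0, 0],
    [0, 0, 0],
    [0, 0, 0],
    [0, 0, 0],
    [0, 0, 0],
    [0, 0, 0],
    [0, 0, 0],
    [0, 0, 0],
    [0, 0, 0],
    [0, 0, 0],
    [0, 0, 0]
  ],
  "delta_pos": [
    [0.4, 0, 0],
    [0.8, -0.1, 0],
    [1.2, -0.1, 0],
    [1.4, -0.1, 0],
    [1.4, -0.1, 0],
    [1.4, -0.1, 0],
    [1.4, -0.1, 0],
    [1.4, -0.1, 0],
    [1.4, -0.2, 0],
    [1.4, -0.2, 0],
    [1.4, -0.2, 0],
    [1.2, -0.2, 0],
    [1.0, -0.1, 0],
    [0.6, -0.1, 0],
    [0.5, 0, 0],
    [0.3, 0, 0],
    [0, 0, 0],
    [0, 0, 0],
    [0, 0, 0]
  ],
  "gripper": [4.2, 4.2, 4.2, 4.2, 4.2, 4.2, 4.2, 4.2, 4.2, 4.2, 4.2, 4.2, 4.2, 4.2, 4.2, 4.2, 4.2, 4.2, 4.2]
}}

```text
clock: 31.07
eef_pos: [0.5805, -0.2926, 0.0899]
eef_rot: [-0.0, 0.707, 0.707, -0.0]
contact_force: [-1.3, -0.1, -2.6]
grip_width: 0.0506
```

Request:
{"api": "step_arm", "payload": {
  "rotation": [
    [0, 0, 0],
    [0, 0, 0],
    [0, 0, 0],
    [0, 0, 0],
    [0, 0, 0],
    [0, 0, 0],
    [0, 0, 0],
    [0, 0, 0],
    [0, 0, 0],
    [0, 0, 0]
  ],
  "delta_pos": [
    [0, 0, -0.4],
    [0, 0, -0.7],
    [0, 0, -0.9],
    [0, 0, -0.9],
    [0, 0, -0.9],
    [0, 0, -0.7],
    [0, 0, -0.4],
    [0, 0, -0.2],
    [0, 0, 0],
    [0, 0, 0]
  ],
  "gripper": [4.2, 4.2, 4.2, 4.2, 4.2, 4.2, 4.2, 4.2, 4.2, 4.2]
}}

```text
clock: 31.9
eef_pos: [0.5814, -0.2929, 0.0391]
eef_rot: [0.0, 0.707, 0.707, 0.0]
contact_force: [-0.2, 0.3, -2.8]
grip_width: 0.0514
```

Request:
{"api": "step_arm", "payload": {
  "rotation": [
    [0, 0, 0],
    [0, 0, 0],
    [0, 0, 0],
    [0, 0, 0],
    [0, 0, 0]
  ],
  "delta_pos": [
    [0, 0, -0.1],
    [0, 0, -0.1],
    [0, 0, -0.1],
    [0, 0, 0],
    [0, 0, 0]
  ],
  "gripper": [4.2, 4.2, 4.2, 4.2, 4.2]
}}

```text
clock: 32.32
eef_pos: [0.5812, -0.2928, 0.0361]
eef_rot: [0.0, 0.707, 0.707, -0.0]
contact_force: [0.5, -0.1, -3.2]
grip_width: 0.0508
```

Request:
{"api": "step_arm", "payload": {
  "rotation": [
    [0, 0, 0],
    [0, 0, 0],
    [0, 0, 0],
    [0, 0, 0]
  ],
  "delta_pos": [
    [0, 0, -0.1],
    [0, 0, 0],
    [0, 0, 0],
    [0, 0, 0]
  ],
  "gripper": [4.2, 4.2, 4.2, 4.2]
}}

```text
clock: 32.65
eef_pos: [0.5812, -0.2928, 0.035]
eef_rot: [-0.0, 0.707, 0.707, -0.0]
contact_force: [-0.0, 0.0, -2.8]
grip_width: 0.0508
```

Request:
{"api": "step_arm", "payload": {
  "rotation": [
    [0, 0, 0],
    [0, 0, 0],
    [0, 0, 0],
    [0, 0, 0]
  ],
  "delta_pos": [
    [0, 0, -0.1],
    [0, 0, 0],
    [0, 0, 0],
    [0, 0, 0]
  ],
  "gripper": [4.2, 4.2, 4.2, 4.2]
}}

```text
clock: 32.98
eef_pos: [0.5814, -0.293, 0.0344]
eef_rot: [0.0, 0.707, 0.707, 0.0]
contact_force: [-0.3, -0.2, 0.8]
grip_width: 0.051
```

Request:
{"api": "step_arm", "payload": {
  "rotation": [
    [0, 0, 0],
    [0, 0, 0],
    [0, 0, 0],
    [0, 0, 0],
    [0, 0, 0],
    [0, 0, 0],
    [0, 0, 0],
    [0, 0, 0],
    [0, 0, 0],
    [0, 0, 0],
    [0, 0, 0],
    [0, 0, 0],
    [0, 0, 0],
    [0, 0, 0],
    [0, 0, 0],
    [0, 0, 0],
    [0, 0, 0],
    [0, 0, 0]
  ],
  "delta_pos": [
    [0, 0, 0],
    [0, 0, 0],
    [0, 0, 0],
    [0, 0, 0],
    [0, 0, 0],
    [0, 0, 0],
    [0, 0, 0],
    [0, 0, 0.4],
    [0, 0, 1.0],
    [0, 0, 1.5],
    [0, 0, 1.8],
    [0, 0, 1.8],
    [0, 0, 1.8],
    [0, 0, 1.8],
    [0, 0, 1.5],
    [0, 0, 1.0],
    [0, 0, 0.5],
    [0, 0, 0]
  ],
  "gripper": [5.3, 5.6, 6.1, 6.7, 7.4, 8, 8.2, 8.2, 8.2, 8.2, 8.2, 8.2, 8.2, 8.2, 8.2, 8.2, 8.2, 8.2]
}}

```text
clock: 34.48
eef_pos: [0.5819, -0.2933, 0.1667]
eef_rot: [0.001, 0.707, 0.707, 0.0]
contact_force: [-0.3, -0.1, -1.1]
grip_width: 0.0817
```

Request:
{"api": "step_arm", "payload": {
  "rotation": [
    [0, 0, 0],
    [0, 0, 0],
    [0, 0, 0],
    [0, 0, 0],
    [0, 0, 0],
    [0, 0, 0],
    [0, 0, 0],
    [0, 0, 0],
    [0, 0, 0],
    [0, 0, 0],
    [0, 0, 0],
    [0, 0, 0],
    [0, 0, 0],
    [0, 0, 0]
  ],
  "delta_pos": [
    [-0.64, 2.04, 0],
    [-0.64, 2.04, 0],
    [-0.64, 2.04, 0],
    [-0.64, 2.04, 0],
    [-0.64, 2.04, 0],
    [-0.64, 2.04, 0],
    [-0.64, 2.04, 0],
    [-0.64, 2.04, 0],
    [-0.64, 2.04, 0],
    [-0.64, 2.04, 0],
    [-0.64, 2.04, 0],
    [-0.64, 2.04, 0],
    [-0.64, 2.04, 0],
    [-0.64, 2.04, 0]
  ],
  "gripper": [8.2, 8.2, 8.2, 8.2, 8.2, 8.2, 8.2, 8.2, 8.2, 8.2, 8.2, 8.2, 8.2, 8.2]
}}

```text
clock: 35.65
eef_pos: [0.4904, -0.0061, 0.1641]
eef_rot: [-0.001, 0.707, 0.707, -0.001]
contact_force: [0.5, 0.4, 0.3]
grip_width: 0.0819
```

Request:
{"api": "step_arm", "payload": {
  "rotation": [
    [0, 0, 0],
    [0, 0, 0],
    [0, 0, 0],
    [0, 0, 0],
    [0, 0, 0],
    [0, 0, 0],
    [0, 0, 0],
    [0, 0, 0],
    [0, 0, 0],
    [0, 0, 0],
    [0, 0, 0],
    [0, 0, 0],
    [0, 0, 0],
    [0, 0, 0],
    [0, 0, 0],
    [0, 0, 0],
    [0, 0, 0]
  ],
  "delta_pos": [
    [-0.64, 2.04, 0],
    [-0.64, 2.04, 0],
    [-0.64, 2.04, 0],
    [-0.64, 2.04, 0],
    [-0.64, 2.04, 0],
    [-0.64, 2.04, 0],
    [-0.64, 2.04, 0],
    [-0.64, 2.04, 0],
    [-0.64, 2.04, 0],
    [-0.64, 2.04, 0],
    [-0.64, 2.04, 0],
    [-0.64, 2.04, 0],
    [-0.64, 2.04, 0],
    [-0.64, 2.04, 0],
    [0, 0, 0],
    [0, 0, 0],
    [0, 0, 0]
  ],
  "gripper": [8.4, 8.4, 8.4, 8.4, 8.4, 8.4, 8.4, 8.4, 8.4, 8.4, 8.4, 8.4, 8.4, 8.4, 8.4, 8.4, 8.4]
}}

```text
clock: 37.07
eef_pos: [0.4016, 0.2778, 0.1644]
eef_rot: [-0.0, 0.707, 0.707, -0.001]
contact_force: [0.1, -0.4, -0.8]
grip_width: 0.0843
```

```bash
python3 - <<'E'
from h import *
s=bot.read_state(); print(s['eef_pos'],s['contact_force'],s['grip_width'])
a=snap('scene','s9')['color'][80:370,170:440]; b=snap('wrist','w9')['color'][60:330,170:470]
print('lid exp',[(proj('w9',[.4027+i,.2788+j,.105])).round() for i,j in((0,0),(.026,0),(-.026,0),(0,.026),(0,-.026))])
cv2.imwrite('pics/m9.png',np.hstack([cv2.resize(a,(400,430),interpolation=cv2.INTER_CUBIC)[:360],cv2.resize(b,(400,360),interpolation=cv2.INTER_CUBIC)]))
E
```

```text
[0.40162025 0.27780592 0.16441511] [ 0.14352887 -0.42860156 -0.77393566] 0.08430797869963949
lid exp [array([323., 200.]), array([356., 200.]), array([291., 200.]), array([323., 168.]), array([323., 231.])]
```

View pics/m9.png

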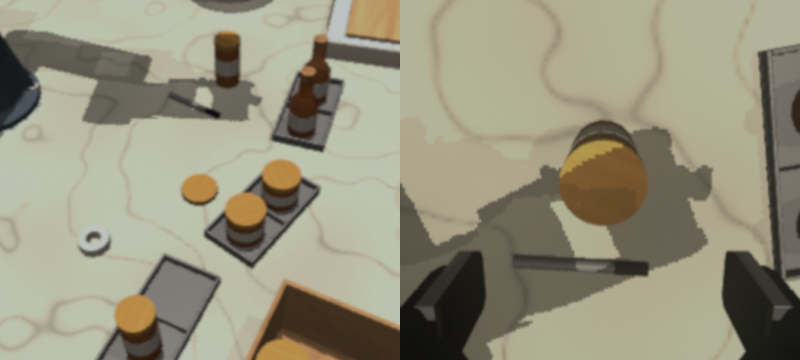

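First tall jar stands in the right bay. The second jar's lid edges (289–356, 165–230) match the prediction.

Request:
{"api": "step_arm", "payload": {
  "rotation": [
    [0, 0, 0],
    [0, 0, 0],
    [0, 0, 0],
    [0, 0, 0],
    [0, 0, 0],
    [0, 0, 0],
    [0, 0, 0],
    [0, 0, 0],
    [0, 0, 0],
    [0, 0, 0],
    [0, 0, 0],
    [0, 0, 0],
    [0, 0, 0],
    [0, 0, 0]
  ],
  "delta_pos": [
    [0.1, 0.1, -0.6],
    [0, 0.1, -1.0],
    [0, 0, -1.2],
    [0, 0, -1.2],
    [0, 0, -1.2],
    [0, 0, -1.2],
    [0, 0, -1.2],
    [0, 0, -1.2],
    [0, 0, -1.2],
    [0, 0, -1.2],
    [0, 0, -1.1],
    [0, 0, -0.8],
    [0, 0, -0.3],
    [0, 0, 0]
  ],
  "gripper": [8.4, 8.4, 8.4, 8.4, 8.4, 8.4, 8.4, 8.4, 8.4, 8.4, 8.4, 8.4, 8.4, 8.4]
}}

```text
clock: 38.33
eef_pos: [0.4028, 0.2799, 0.0302]
eef_rot: [-0.0, 0.707, 0.707, -0.001]
contact_force: [0.3, 0.0, 1.2]
grip_width: 0.0837
```

Request:
{"api": "step_arm", "payload": {
  "rotation": [
    [0, 0, 0],
    [0, 0, 0],
    [0, 0, 0],
    [0, 0, 0],
    [0, 0, 0],
    [0, 0, 0],
    [0, 0, 0],
    [0, 0, 0],
    [0, 0, 0],
    [0, 0, 0],
    [0, 0, 0],
    [0, 0, 0]
  ],
  "delta_pos": [
    [0, 0, 0],
    [0, 0, 0],
    [0, 0, 0],
    [0, 0, 0],
    [0, 0, 0],
    [0, 0, 0],
    [0, 0, 0],
    [0, 0, 0],
    [0, 0, 0],
    [0, 0, 0],
    [0, 0, 0],
    [0, 0, 0]
  ],
  "gripper": [7.6, 7, 6.4, 5.9, 5.6, 5.4, 5.2, 5.0, 4.6, 4.2, 4.2, 4.2],
  "grip_force": 50
}}

```text
clock: 39.33
eef_pos: [0.4022, 0.2803, 0.0314]
eef_rot: [-0.0, 0.707, 0.707, -0.001]
contact_force: [-2.8, 0.1, 6.5]
grip_width: 0.0509
```

Request:
{"api": "step_arm", "payload": {
  "rotation": [
    [0, 0, 0],
    [0, 0, 0],
    [0, 0, 0],
    [0, 0, 0],
    [0, 0, 0],
    [0, 0, 0],
    [0, 0, 0],
    [0, 0, 0],
    [0, 0, 0],
    [0, 0, 0],
    [0, 0, 0],
    [0, 0, 0],
    [0, 0, 0]
  ],
  "delta_pos": [
    [0, 0, 0.2],
    [0, 0, 0.6],
    [0, 0, 1.0],
    [0, 0, 1.3],
    [0, 0, 1.4],
    [0, 0, 1.4],
    [0, 0, 1.4],
    [0, 0, 1.4],
    [0, 0, 1.3],
    [0, 0, 1.0],
    [0, 0, 0.7],
    [0, 0, 0.3],
    [0, 0, 0]
  ],
  "gripper": [4.2, 4.2, 4.2, 4.2, 4.2, 4.2, 4.2, 4.2, 4.2, 4.2, 4.2, 4.2, 4.2]
}}

```text
clock: 40.42
eef_pos: [0.4034, 0.2805, 0.1519]
eef_rot: [0.0, 0.707, 0.707, 0.001]
contact_force: [0.3, -0.8, -2.3]
grip_width: 0.051
```

Request:
{"api": "step_arm", "payload": {
  "rotation": [
    [0, 0, 0],
    [0, 0, 0],
    [0, 0, 0],
    [0, 0, 0],
    [0, 0, 0],
    [0, 0, 0],
    [0, 0, 0],
    [0, 0, 0],
    [0, 0, 0],
    [0, 0, 0],
    [0, 0, 0],
    [0, 0, 0],
    [0, 0, 0],
    [0, 0, 0],
    [0, 0, 0],
    [0, 0, 0],
    [0, 0, 0],
    [0, 0, 0],
    [0, 0, 0],
    [0, 0, 0]
  ],
  "delta_pos": [
    [0.2, -0.5, 0],
    [0.4, -1.2, 0],
    [0.65, -1.8, 0],
    [0.8, -2.2, 0],
    [0.8, -2.2, 0],
    [0.8, -2.2, 0],
    [0.8, -2.2, 0],
    [0.8, -2.2, 0],
    [0.8, -2.2, 0],
    [0.8, -2.2, 0],
    [0.8, -2.2, 0],
    [0.8, -2.2, 0],
    [0.8, -2.2, 0],
    [0.8, -2.2, 0],
    [0.8, -2.2, 0],
    [0.8, -2.2, 0],
    [0.8, -2.2, 0],
    [0.8, -2.2, 0],
    [0.8, -2.2, 0],
    [0.8, -2.2, 0]
  ],
  "gripper": [4.2, 4.2, 4.2, 4.2, 4.2, 4.2, 4.2, 4.2, 4.2, 4.2, 4.2, 4.2, 4.2, 4.2, 4.2, 4.2, 4.2, 4.2, 4.2, 4.2]
}}

```text
clock: 42.08
eef_pos: [0.5508, -0.1299, 0.1498]
eef_rot: [-0.001, 0.707, 0.707, -0.001]
contact_force: [0.9, 0.4, -1.5]
grip_width: 0.0511
```

Request:
{"api": "step_arm", "payload": {
  "rotation": [
    [0, 0, 0],
    [0, 0, 0],
    [0, 0, 0],
    [0, 0, 0],
    [0, 0, 0],
    [0, 0, 0],
    [0, 0, 0],
    [0, 0, 0]
  ],
  "delta_pos": [
    [0.8, -2.2, 0],
    [0.6, -1.8, 0],
    [0.5, -1.4, 0],
    [0.35, -0.9, 0],
    [0.2, -0.5, 0],
    [0, 0, 0],
    [0, 0, 0],
    [0, 0, 0]
  ],
  "gripper": [4.2, 4.2, 4.2, 4.2, 4.2, 4.2, 4.2, 4.2]
}}

```text
clock: 42.75
eef_pos: [0.5753, -0.1953, 0.1508]
eef_rot: [-0.001, 0.707, 0.707, -0.0]
contact_force: [0.4, 0.2, -1.5]
grip_width: 0.0506
```

Request:
{"api": "step_arm", "payload": {
  "rotation": [
    [0, 0, 0],
    [0, 0, 0],
    [0, 0, 0],
    [0, 0, 0],
    [0, 0, 0],
    [0, 0, 0],
    [0, 0, 0],
    [0, 0, 0],
    [0, 0, 0],
    [0, 0, 0],
    [0, 0, 0],
    [0, 0, 0],
    [0, 0, 0],
    [0, 0, 0],
    [0, 0, 0]
  ],
  "delta_pos": [
    [0, -0.1, -0.4],
    [0, 0, -0.8],
    [0, 0, -1.1],
    [0, 0, -1.1],
    [0, 0, -1.1],
    [0, 0, -1.1],
    [0, 0, -1.1],
    [0, 0, -1.1],
    [0, 0, -1.0],
    [0, 0, -0.9],
    [0, 0, -0.7],
    [0, 0, -0.4],
    [0, 0, -0.2],
    [0, 0, 0],
    [0, 0, 0]
  ],
  "gripper": [4.2, 4.2, 4.2, 4.2, 4.2, 4.2, 4.2, 4.2, 4.2, 4.2, 4.2, 4.2, 4.2, 4.2, 4.2]
}}

```text
clock: 44.0
eef_pos: [0.5763, -0.1978, 0.0413]
eef_rot: [0.0, 0.707, 0.707, 0.0]
contact_force: [-0.0, -0.1, -2.0]
grip_width: 0.0513
```

Request:
{"api": "step_arm", "payload": {
  "rotation": [
    [0, 0, 0],
    [0, 0, 0],
    [0, 0, 0],
    [0, 0, 0],
    [0, 0, 0],
    [0, 0, 0]
  ],
  "delta_pos": [
    [0, 0, -0.1],
    [0, 0, -0.1],
    [0, 0, -0.1],
    [0, 0, -0.1],
    [0, 0, 0],
    [0, 0, 0]
  ],
  "gripper": [4.2, 4.2, 4.2, 4.2, 4.2, 4.2]
}}

```text
clock: 44.5
eef_pos: [0.5759, -0.1976, 0.037]
eef_rot: [-0.0, 0.707, 0.707, -0.0]
contact_force: [-0.0, 0.1, -2.9]
grip_width: 0.0511
```

Request:
{"api": "step_arm", "payload": {
  "rotation": [
    [0, 0, 0],
    [0, 0, 0],
    [0, 0, 0],
    [0, 0, 0]
  ],
  "delta_pos": [
    [0, 0, -0.1],
    [0, 0, 0],
    [0, 0, 0],
    [0, 0, 0]
  ],
  "gripper": [4.2, 4.2, 4.2, 4.2]
}}

```text
clock: 44.83
eef_pos: [0.576, -0.1976, 0.036]
eef_rot: [-0.0, 0.707, 0.707, -0.0]
contact_force: [-0.4, 0.1, -2.2]
grip_width: 0.0511
```

Request:
{"api": "step_arm", "payload": {
  "rotation": [
    [0, 0, 0],
    [0, 0, 0],
    [0, 0, 0],
    [0, 0, 0]
  ],
  "delta_pos": [
    [0, 0, -0.1],
    [0, 0, 0],
    [0, 0, 0],
    [0, 0, 0]
  ],
  "gripper": [4.2, 4.2, 4.2, 4.2]
}}

```text
clock: 45.17
eef_pos: [0.5762, -0.1977, 0.0354]
eef_rot: [0.0, 0.707, 0.707, 0.0]
contact_force: [-1.3, -0.4, 1.2]
grip_width: 0.051
```

Request:
{"api": "step_arm", "payload": {
  "rotation": [
    [0, 0, 0],
    [0, 0, 0],
    [0, 0, 0],
    [0, 0, 0],
    [0, 0, 0],
    [0, 0, 0],
    [0, 0, 0],
    [0, 0, 0],
    [0, 0, 0],
    [0, 0, 0],
    [0, 0, 0],
    [0, 0, 0],
    [0, 0, 0],
    [0, 0, 0],
    [0, 0, 0],
    [0, 0, 0],
    [0, 0, 0],
    [0, 0, 0]
  ],
  "delta_pos": [
    [0, 0, 0],
    [0, 0, 0],
    [0, 0, 0],
    [0, 0, 0],
    [0, 0, 0],
    [0, 0, 0],
    [0, 0, 0],
    [0, 0, 0.4],
    [0, 0, 1.0],
    [0, 0, 1.5],
    [0, 0, 1.8],
    [0, 0, 1.8],
    [0, 0, 1.8],
    [0, 0, 1.8],
    [0, 0, 1.5],
    [0, 0, 1.0],
    [0, 0, 0.5],
    [0, 0, 0]
  ],
  "gripper": [5.3, 5.6, 6.1, 6.7, 7.4, 8, 8.2, 8.2, 8.2, 8.2, 8.2, 8.2, 8.2, 8.2, 8.2, 8.2, 8.2, 8.2]
}}

```text
clock: 46.67
eef_pos: [0.5767, -0.1979, 0.1676]
eef_rot: [0.001, 0.707, 0.707, 0.0]
contact_force: [0.0, 0.4, -0.0]
grip_width: 0.0824
```

Request:
{"api": "step_arm", "payload": {
  "rotation": [
    [0, 0, 0],
    [0, 0, 0],
    [0, 0, 0],
    [0, 0, 0],
    [0, 0, 0],
    [0, 0, 0],
    [0, 0, 0],
    [0, 0, 0],
    [0, 0, 0],
    [0, 0, 0],
    [0, 0, 0],
    [0, 0, 0],
    [0, 0, 0]
  ],
  "delta_pos": [
    [-1.5, -0.5, 0],
    [-1.5, -1, 0],
    [-1.5, -1.5, 0],
    [-1.5, -1.5, 0],
    [-1.5, -1.5, 0],
    [-1.5, -1.5, 0],
    [-1.5, -1.5, 0],
    [-1.5, -1.5, 0],
    [-1.5, -1.5, 0],
    [-1.5, -1, 0],
    [0, 0, 0],
    [0, 0, 0],
    [0, 0, 0]
  ],
  "gripper": [8.2, 8.2, 8.2, 8.2, 8.2, 8.2, 8.2, 8.2, 8.2, 8.2, 8.2, 8.2, 8.2]
}}

```text
clock: 47.75
eef_pos: [0.426, -0.327, 0.1654]
eef_rot: [-0.001, 0.707, 0.707, 0.0]
contact_force: [0.0, 0.0, 0.2]
grip_width: 0.0822
```

```bash
python3 - <<'E'
from h import *
s=bot.read_state(); print(s['eef_pos'],s['contact_force'],s['grip_width'])
a=snap('scene','s10')['color'][110:350,200:440]; b=snap('top','t10')['color'][120:240,140:510]
cv2.imwrite('pics/m10.png',np.vstack([cv2.copyMakeBorder(cv2.resize(a,(340,340),interpolation=cv2.INTER_CUBIC),0,0,0,400,0),cv2.resize(b,(740,240),interpolation=cv2.INTER_CUBIC)]))
E
```

```text
[ 0.42602444 -0.3270251   0.16543375] [0.00877613 0.00462538 0.22132036] 0.0821972521860203
```

View pics/m10.png

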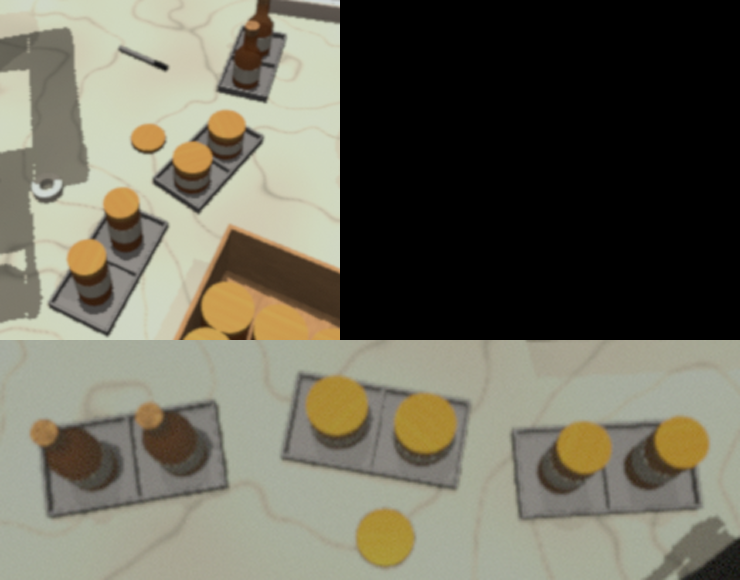

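The final view shows all six pieces upright in their own bays: bottles on the left, squat jars in the middle, tall jars on the right. The arm is clear of everything.

```bash
python3 -c "
from workcell import close_job
print(close_job())"
```

```text
the job is handed in; nothing more can be done
None
```

All four loose pieces are in their trays and the job is handed in. I placed the bottle, then the squat jar, then the two tall jars, finishing at about 48 s on the robot's clock. Each was lowered in 1 mm steps to first contact (about 5 N at most) and then released.

- **Last check:** the scene and top pictures show all six pieces upright, one to a bay and each kind in its own tray. The two stock pieces are still in their bays, the arm is clear, and the contact force is about 0.
- **What disagreed:** on the squat jar's first grasp the fingers closed on nothing, just above its lid and with no contact force. In the wrist picture the finger tips sat about 30 mm higher than the stated TCP. I reopened, went lower and regripped, and it then held normally; I allowed for the offset with the tall jars. The bottle was gripped before I found this, so it was probably held nearer the top of its cork than planned. It held all the same.

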